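# Put the mixed-up lids on their own jars

## Task

The lids of the three cast-cement jars have been mixed up: every jar wears the lid of another. Put each lid on the jar of its own shape (round, square, oblong), seated flat on the rim with its plug in the mouth and its sides lined up with the jar's, using the bare silicone mat to put a lid down meanwhile. Set the lids down gently, since cast cement chips, leave the jars standing where they are, and do not disturb the measuring cup, the mixing bowl or the spatula.

Things in the scene. Friction and masses are not known exactly. Their poses are not given: they have to be found in the camera images.
- round_lid: Pale white-cement cast lid with a round plate 88 mm across and 9 mm thick, about 140 g. On top along its x, centred, a brown wooden bar handle 50 long, 14 thick, 27 mm tall. Below, a tapered round plug 8 mm deep, 58 mm wide at the plate, 48 below. Origin: centre of the plate's underside; z up: plug -8 to 0, plate 0 to 9, bar 9 to 36 mm.
- square_lid: Pale white-cement cast lid with a square plate 84 x 84 mm (sides along its x and y), 9 mm thick, about 150 g. On top along its x, centred, a brown wooden bar handle 50 long, 14 thick, 27 mm tall. Below, a tapered round plug 8 mm deep, 58 mm wide at the plate, 48 below. Origin: centre of the plate's underside; z up: plug -8 to 0, plate 0 to 9, bar 9 to 36 mm.
- oblong_lid: Pale white-cement cast lid with an oblong plate 122 mm (along its x) x 84 mm (along its y), 9 mm thick, about 200 g. On top along its x, centred, a brown wooden bar handle 50 long, 14 thick, 27 mm tall. Below, a tapered round plug 8 mm deep, 58 mm wide at the plate, 48 below. Origin: centre of the plate's underside; z up: plug -8 to 0, plate 0 to 9, bar 9 to 36 mm.
- round_jar: Low thick-walled grey cast-cement jar of round outline, 106 mm across, 42 mm high, about 450 g. Round flat-bottomed mouth 70 mm across in the centre of its top, 35 mm deep. Loose, not fixed. Origin: centre of its underside, z up, rim at z = +42 mm. 
- square_jar: Low thick-walled grey cast-cement jar of square outline, 102 x 102 mm (sides along its x and y), 42 mm high, about 500 g. Round flat-bottomed mouth 70 mm across in the centre of its top, 35 mm deep. Loose, not fixed. Origin: centre of its underside, z up, rim at z = +42 mm. 
- oblong_jar: Low thick-walled grey cast-cement jar of oblong outline, 140 mm (along its x) x 102 mm (along its y), 42 mm high, about 750 g. Round flat-bottomed mouth 70 mm across in the centre of its top, 35 mm deep. Loose, not fixed. Origin: centre of its underside, z up, rim at z = +42 mm. 
- silicone_mat: Flat bare light-grey silicone mat, 160 x 160 mm, 4 mm thick, fixed to the bench among the jars: the free place where a lid can be put down for a while. A lid put down here rests on its plug. Origin: centre of its underside.
- measuring_cup: Bystander: small pale green measuring cup, empty, 84 mm across the rim, 56 mm high, with a flat tab handle reaching 89 mm from its axis along its +y at the rim. It stands loose among the jars. Origin: centre of its underside.
- mixing_bowl: Bystander: tall red mixing bowl, 134 mm across the rim, 115 mm high, on the robot's left. Origin: centre of its underside.
- spatula: Bystander: white-bladed spatula with a dark wooden handle, 260 mm long, under 30 mm high, lying on the bench on the robot's right. Origin: about the middle of its underside, length along its x.
There are look-alikes about, which are no part of the job. Leave any blue look-alike of the round_lid alone.

How it is judged:
At the end, for the whole second after the job is handed in: Every lid rests on the jar of its own shape: centres within 10 mm, plate flat on the rim (38 to 45.5 mm up, level within 4 degrees), square and oblong lids parallel to their jar within 0.2 rad (any quarter turn; either way round), released and at rest (horizontal distance between round_lid and round_jar below 0.01 m and z of round_lid in the frame of round_jar between 0.038 and 0.0455 m and angle between each of round_lid, round_jar, square_lid, square_jar, oblong_lid, oblong_jar's own z axis and vertical below 0.07 rad and linear speed of each of round_lid, square_lid, oblong_lid below 0.02 m/s and angular speed of each of round_lid, square_lid, oblong_lid below 0.1 rad/s and horizontal distance between square_lid and square_jar below 0.01 m and z of square_lid in the frame of square_jar between 0.038 and 0.0455 m and (angle between the x axis of square_lid and the x axis of square_jar, either way round below 0.2 rad or angle between the x axis of square_lid and the y axis of square_jar, either way round below 0.2 rad) and horizontal distance between oblong_lid and oblong_jar below 0.01 m and z of oblong_lid in the frame of oblong_jar between 0.038 and 0.0455 m and angle between the x axis of oblong_lid and the x axis of oblong_jar, either way round below 0.2 rad); the robot touches nothing.
It fails at once if a jar is shoved more than 30 mm from where it stood, or tipped (distance of any of round_jar, square_jar, oblong_jar from where it was at the start of the episode above 0.03 m or angle between any of round_jar, square_jar, oblong_jar's own z axis and vertical above 0.35 rad).
It fails at once if the measuring cup, mixing bowl or spatula is moved more than 30 mm (distance of any of measuring_cup, mixing_bowl, spatula from where it was at the start of the episode above 0.03 m).
It fails at once if a lid is let fall (faster than 0.55 m/s, a drop of some 20 mm, while out of the fingers) ((linear speed of round_lid above 0.55 m/s and contact force between round_lid and the fingers below 0.1 N) or (linear speed of square_lid above 0.55 m/s and contact force between square_lid and the fingers below 0.1 N) or (linear speed of oblong_lid above 0.55 m/s and contact force between oblong_lid and the fingers below 0.1 N)).
It fails at once if a lid is rammed onto its jar (more than 60 N between them) (contact force between round_lid and round_jar above 60 N or contact force between square_lid and square_jar above 60 N or contact force between oblong_lid and oblong_jar above 60 N).
It also fails if it takes over 106 s, if anything falls off the work surface, if the arm or the gripper's body presses on something with over 40 N, if the wrist force passes 120 N, or if a joint passes its speed limit or range.

## Robot

A 6-joint arm with a two-finger parallel gripper is mounted at the origin on the work surface. World frame = base frame: x ahead of the robot, y to its left, z up, the work surface at z = 0. Lengths are in m, angles in rad, forces in N, time in s.
With the tool pointing down it reaches from about 0.3 to 0.875 m from the base axis. Payload 6.4 kg.
Tool frame: the origin (TCP) lies on the centre line of the jaws, within the pads' length; the fingertips stand 14 mm ahead of it and the grasp point (between the pads) lies 5 mm behind it; z points along the fingers, y is the line along which they close (so a half turn about z gives the same grasp; the last joint's range is limited). The gripper opens to 88 mm and grips with 3 to 60 N. Pads are 18 mm wide; open, the fingers measure 123 mm over their backs; the gripper's body (75 mm by 187 mm) begins 45 mm behind the grasp point.
Start: joints at [-1.491, 0.181, 1.607, -0, 1.354, -0.206], TCP at [0.162, -0.552, 0.233] pointing down, gripper open.
Joint ranges: [-2.99, 2.99], [-0.89, 2.07], [0.3, 2.58], [-1.14, 4.28], [0, 2.63], [-3.12, 3.12]. Speed limits (rad/s): [2.57, 2.57, 3.01, 3.14, 3.14, 3.14].

## Interface

Orientations are given as a unit quaternion [x, y, z, w].
In Python, from plant import r gives the robot as it stands.
- The arm moves only by the tool apply_moves, never from a script. Its argument "targets" is one flat list of numbers, 7 for each row, row after row: the shift along the world's x, y, z normalised to -1 to 1, where 1 is 12 cm, then the turn, a rotation vector about the world's x, y, z normalised to -1 to 1, where 1 is 360 degrees, then the opening, from 0 (shut) to 1 (fully open). A call has 1 to 8 rows; each row shifts and turns the commanded pose from where the row before left it; what a row does not reach is not made up. A row lasts 1/8 s, in which the tool goes at most 62.5 mm and 10.7 degrees, less where a joint would pass 70% of its speed; a pose out of reach is approached as far as the arm can. A call with a number of a shift or a turn outside -1 to 1 is refused whole. A call with a gripper value outside its range is refused whole. The fingers move at their own pace and stop on an object; "newtons" is the grip in N (left out, the last holds). Time passes only in rows, so rows that do not move let the fingers close. It gives the time, the measured TCP pose, the force, the opening and the grip force at its end, in the units of the state.
- r.state(): the state, without advancing time (a new reading comes with each control period).
- r.capture(name): name is "side" or "top"; returns a dict with "image" (400x640x3 uint8, red, green, blue), "vertical_fov" (degrees; the focal length in pixels is half the picture's height over the tangent of half this angle, whatever the lens; pixels are square), "cx", "cy" (the principal point, pixels), "extrinsics" (4x4, takes a point from world to camera coordinates). Camera axes: x right, y down, z forward; pixel columns grow to the right and rows downward; lengths in m; the calibration is good to about 2 mm. A picture is of the moment at which its call begins. There is no depth.
- r.finish_job(): hands the job in; it is judged then, once.
The state is a dict: "time_s": time; "qpos": joint angles; "qvel": joint speeds; "joint_efforts": joint torques, N m; "position": TCP position; "eef_rot": TCP orientation; "contact_force": force on the tool from outside, world axes, zero at the start; "torque": the same for the moment, N m; "finger_gap": opening from 0.0 (shut) to 1.0 (fully open); "gripper_force": force on a finger pad.
Only numpy, scipy, OpenCV 4.12 (cv2) and the standard library are available. Lean on these libraries where they do the work, as an engineer would, in place of code of your own. Each camera call takes 0.05 s, during which the arm holds its last target. There are 200 camera calls.

## Working session

There is one attempt and no reset: what is moved stays moved. The work goes in short steps, Python scripts to look and compute and a tool call to move; the robot and the scene stay as the last step left them, time stands still between calls to the robot, and variables do not carry over. Pictures are saved under pics/ and viewed, at most 15 in all, crops included, and the job is handed in when it is done.

Besides the shell and the picture viewer there is one more tool, called as name(argument=value, ...) on one line, values as JSON. apply_moves: Moves the arm, as the interface text tells. Its arguments: {"type":"object","properties":{"targets":{"type":"array"},"newtons":{"type":"number"}},"required":["targets"]}

```bash
mkdir -p pics; ls; cat > h.py <<'E'
import numpy as np, cv2
from plant import r
def cap(n):
    c=r.capture(n); im=c["image"]; f=im.shape[0]/2/np.tan(np.radians(c["vertical_fov"])/2)
    return dict(im=im,f=f,cx=c["cx"],cy=c["cy"],E=np.array(c["extrinsics"]))
def ray(c,u,v):
    R=c["E"][:3,:3];t=c["E"][:3,3]
    o=-R.T@t; d=R.T@np.array([(u-c["cx"])/c["f"],(v-c["cy"])/c["f"],1]); return o,d/np.linalg.norm(d)
def onz(c,u,v,z):
    o,d=ray(c,u,v); return o+d*(z-o[2])/d[2]
def proj(c,p):
    q=c["E"][:3,:3]@np.asarray(p)+c["E"][:3,3]; return q[0]/q[2]*c["f"]+c["cx"],q[1]/q[2]*c["f"]+c["cy"]
def tri(c1,p1,c2,p2):
    o1,d1=ray(c1,*p1);o2,d2=ray(c2,*p2)
    s=np.linalg.lstsq(np.stack([d1,-d2],1),o2-o1,rcond=None)[0]
    a=o1+s[0]*d1;b=o2+s[1]*d2; return (a+b)/2,np.linalg.norm(a-b)
E
python3 - <<'E'
from h import *
import pickle
for n in("top","side"):
    c=cap(n); cv2.imwrite(f"pics/{n}0.png",c["im"][:,:,::-1]); pickle.dump(c,open(n+"0.pkl","wb"))
    print(n,c["f"],c["cx"],c["cy"],np.round(c["E"],3).tolist())
print(r.state())
E
```

```text
pics
top 390.3013518696843 320.2827449406263 201.23405780109036 [[-0.021, -1.0, 0.009, 0.005], [-0.982, 0.019, -0.186, 0.608], [0.185, -0.013, -0.983, 1.136], [0.0, 0.0, 0.0, 1.0]]
side 403.5228511859931 322.77020274007066 202.78307039858527 [[-0.854, -0.521, -0.009, 0.503], [-0.332, 0.557, -0.762, 0.236], [0.402, -0.647, -0.648, 1.127], [0.0, 0.0, 0.0, 1.0]]
{'time_s': 0.1, 'qpos': array([-1.49132676e+00,  1.81468523e-01,  1.60786059e+00, -1.82495290e-05,
        1.35380561e+00, -2.06312968e-01]), 'qvel': array([-0.00126715, -0.00270544, -0.00125399,  0.00183967, -0.00101552,
       -0.00020611]), 'joint_efforts': array([ 9.56981285e-05, -4.34827495e+01, -3.42696118e+01,  7.04310229e-02,
        3.40540451e-02, -3.29053853e-05]), 'position': array([ 0.16206298, -0.55119538,  0.23182216]), 'eef_rot': array([ 9.89807826e-01,  1.42407416e-01,  3.99763639e-05, -7.70051801e-04]), 'contact_force': array([0.59204423, 0.27332211, 0.11256653]), 'torque': array([-0.02749306, -0.00264975,  0.02421332]), 'gripper_force': 0.0, 'finger_gap': 1.0003340492029658}
```

View pics/top0.png

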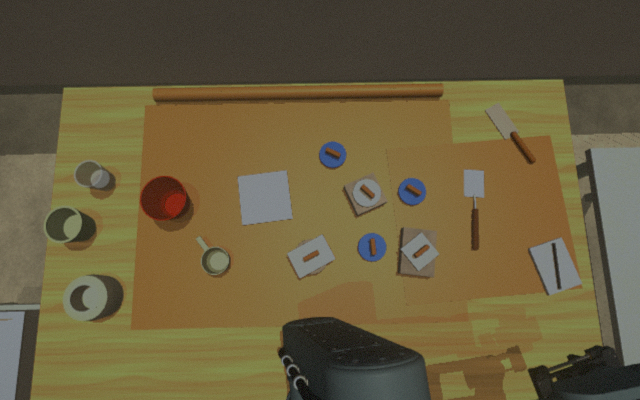

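View pics/side0.png

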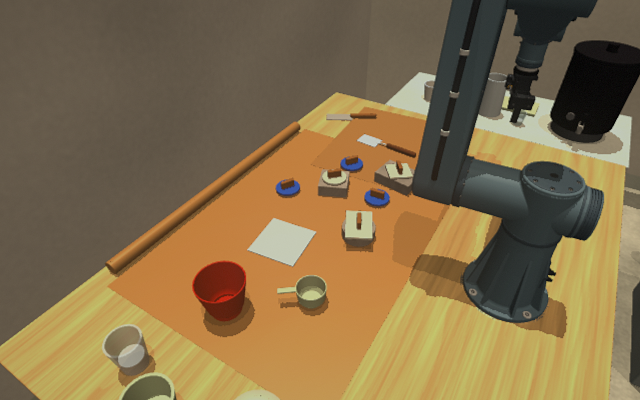

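The top view shows the mat at (264,198), the oblong lid on the round jar at (311,257), the round lid on the square jar at (367,193) and the square lid on the oblong jar at (419,252). Blue decoys sit at (332,155), (412,191) and (372,247). The side view shows the same layout.

```bash
python3 - <<'E'
from h import *
import pickle
t=pickle.load(open("top0.pkl","rb"))["im"];s=pickle.load(open("side0.pkl","rb"))["im"]
a=cv2.resize(t[160:300,230:450],None,fx=3.6,fy=3.6,interpolation=cv2.INTER_CUBIC)
cv2.imwrite("pics/tc.png",a[:,:,::-1])
b=cv2.resize(s[140:280,240:440],None,fx=4,fy=4,interpolation=cv2.INTER_CUBIC)
cv2.imwrite("pics/sc.png",b[:,:,::-1])
for im,pts in((t,[(367,181),(311,244),(426,243),(264,198),(352,200),(430,268),(311,257),(367,193),(419,252),(367,160),(215,262)]),(s,[(335,182),(334,188),(358,240),(358,218),(282,240),(395,185)])):
    for u,v in pts: print((u,v),im[v,u],cv2.cvtColor(im[v:v+1,u:u+1],cv2.COLOR_RGB2HSV)[0,0])
E
```

```text
(367, 181) [131 135 131] [ 60   8 135]
(311, 244) [133 140 137] [ 77  13 140]
(426, 243) [127 131 126] [ 54  10 131]
(264, 198) [130 134 137] [103  13 137]
(352, 200) [125 111  89] [ 18  73 125]
(430, 268) [119 106  85] [ 19  73 119]
(311, 257) [102  68  37] [ 14 163 102]
(367, 193) [67 49 30] [ 15 141  67]
(419, 252) [120  77  41] [ 14 168 120]
(367, 160) [130 114  63] [ 23 131 130]
(215, 262) [133 136 108] [ 33  53 136]
(335, 182) [200 203 159] [ 32  55 203]
(334, 188) [89 74 59] [15 86 89]
(358, 240) [85 71 54] [16 93 85]
(358, 218) [156  94  43] [ 14 185 156]
(282, 240) [197 202 181] [ 37  27 202]
(395, 185) [75 61 48] [14 92 75]
```

View pics/tc.png

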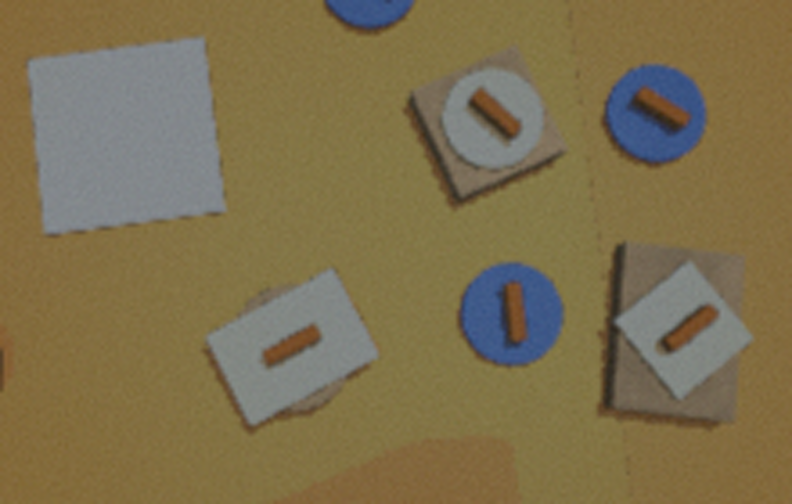

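View pics/sc.png

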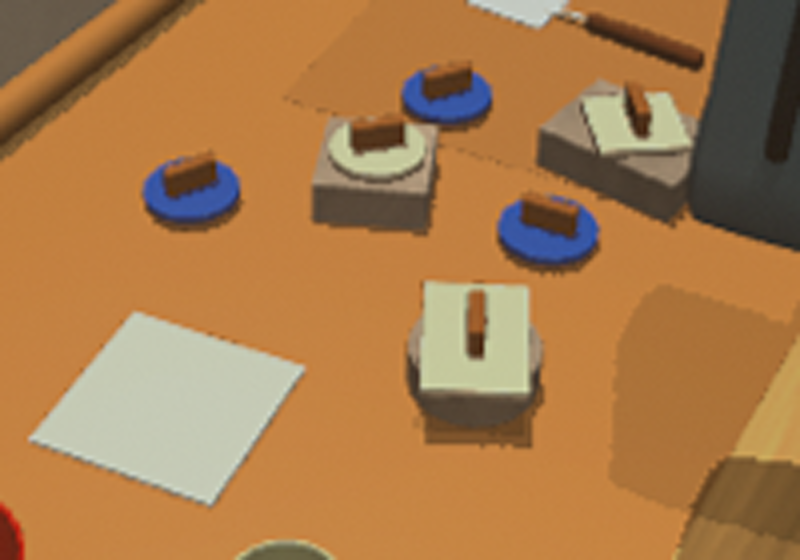

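The crops show clean pale plates on greyish-tan jars. The handles are brown bars and the jars' dark side faces are visible. Next I'll segment and measure.

```bash
cat > m.py <<'E'
from h import *
import pickle
def hsv(c): return cv2.cvtColor(cv2.GaussianBlur(c["im"],(3,3),0),cv2.COLOR_RGB2HSV).astype(int)
def comp(m,u,v,rad):
    """largest component of the mask within rad pixels of (u,v)"""
    k=np.zeros(m.shape,np.uint8); cv2.circle(k,(int(u),int(v)),int(rad),1,-1)
    n,l,st,ce=cv2.connectedComponentsWithStats((m&(k>0)).astype(np.uint8))
    i=1+np.argmax(st[1:,4]); return (l==i).astype(np.uint8)
def hull(m):
    cs=cv2.findContours(m,cv2.RETR_EXTERNAL,cv2.CHAIN_APPROX_NONE)[0]
    return cv2.convexHull(max(cs,key=cv2.contourArea))
def world(c,pts,z): return np.array([onz(c,p[0],p[1],z)[:2] for p in np.reshape(pts,(-1,2))],np.float32)
def rect(w):
    (x,y),(a,b),th=cv2.minAreaRect(w*1000)
    if a<b:a,b,th=b,a,th+90
    return np.round([x,y,a,b,(th+90)%180-90],1)
def brown(H): return (H[...,0]<20)&(H[...,1]>115)
E
python3 - <<'E'
from m import *
t=pickle.load(open("top0.pkl","rb"));s=pickle.load(open("side0.pkl","rb"))
Ht,Hs=hsv(t),hsv(s)
pale_t=(Ht[...,1]<45)&(Ht[...,2]>105)
pale_s=(Hs[...,1]<75)&(Hs[...,2]>140)
L={"oblong":((311,257),(358,228),28),"round":((367,193),(334,178),26),"square":((419,252),(399,170),26)}
for n,(pt,ps,rad) in L.items():
    print("==",n)
    mt=comp(pale_t,*pt,rad);ms=comp(pale_s,*ps,rad)
    print(" top plate @51",rect(world(t,hull(mt),.051)),"side plate @51",rect(world(s,hull(ms),.051)))
    if n!="round":
        q=[cv2.approxPolyN(hull(m),4).reshape(-1,2).astype(float) for m in(mt,ms)]
        for a in q[0]:
            i=np.argmin([tri(t,a,s,b)[1]+np.hypot(*(onz(t,*a,.051)-onz(s,*b,.051))) for b in q[1]])
            p,e=tri(t,a,s,q[1][i]);print("  corner",np.round(p*1000,1),"gap",round(e*1000,1))
    # bar: brown region in the top view inside the plate; its top face is the bright part
    b=comp(brown(Ht),*pt,14);v=Ht[...,2]
    for th in (0,85): print("  bar top th",th,rect(world(t,np.argwhere(b&(v>th))[:,::-1],.078)))
    b=comp(brown(Hs),*ps,16); ys,xs=np.nonzero(b); print("  bar side px",xs.min(),xs.max(),ys.min(),ys.max())
# jars
for n,pt,rad in(("round",(311,257),30),("square",(367,193),32),("oblong",(419,252),38)):
    m=comp((Ht[...,1]<98)&(Ht[...,2]>92)|brown(Ht)&(np.hypot(*(np.indices(Ht.shape[:2]).T-np.array(pt)[::-1]).T).T<15),*pt,rad)
    m=cv2.morphologyEx(m,cv2.MORPH_OPEN,np.ones((3,3)))
    print("jar",n,rect(world(t,hull(m),.042)))
m=comp(pale_t,264,198,45);print("mat",rect(world(t,hull(m),.004)))
for n,p in(("blue1",(332,155)),("blue2",(412,191)),("blue3",(372,247)),("cup",(215,262)),("tab",(200,241)),("bowl",(165,198))):
    print(n,np.round(onz(t,*p,.02)[:2]*1000))
E
```

```text
== oblong
 top plate @51 [443.8  23.6 119.7  86.3 -63.8] side plate @51 [441.9  28.5 119.7  89.9 -63.5]Traceback (most recent call last):
  File "<stdin>", line 14, in <module>
TypeError: return arrays must be of ArrayType
```

```bash
cat > a.py <<'E'
from m import *
t=pickle.load(open("top0.pkl","rb"));s=pickle.load(open("side0.pkl","rb"))
Ht,Hs=hsv(t),hsv(s)
pale_t=(Ht[...,1]<45)&(Ht[...,2]>105)
pale_s=(Hs[...,1]<75)&(Hs[...,2]>140)
L={"oblong":((311,257),(358,228),28),"round":((367,193),(334,178),26),"square":((419,252),(399,170),26)}
for n,(pt,ps,rad) in L.items():
    print("==",n)
    mt=comp(pale_t,*pt,rad);ms=comp(pale_s,*ps,rad)
    print(" top plate @51",rect(world(t,hull(mt),.051)),"side plate @51",rect(world(s,hull(ms),.051)))
    if n!="round":
        q=[cv2.approxPolyN(hull(m),4).reshape(-1,2).astype(float) for m in(mt,ms)]
        for a in q[0]:
            i=np.argmin([np.linalg.norm(onz(t,*a,.051)-onz(s,*b,.051)) for b in q[1]])
            p,e=tri(t,a,s,q[1][i]);print("  corner",np.round(p*1000,1),"gap",round(e*1000,1))
    b=comp(brown(Ht),*pt,14);v=Ht[...,2]
    for th in (0,85): print("  bar top th",th,rect(world(t,np.argwhere(b&(v>th))[:,::-1],.078)))
    b=comp(brown(Hs),*ps,16); ys,xs=np.nonzero(b); print("  bar side px",xs.min(),xs.max(),ys.min(),ys.max())
yy,xx=np.indices(Ht.shape[:2])
for n,pt,rad in(("round",(311,257),30),("square",(367,193),32),("oblong",(419,252),38)):
    m=comp((Ht[...,1]<98)&(Ht[...,2]>92)|brown(Ht)&(np.hypot(xx-pt[0],yy-pt[1])<15),*pt,rad)
    m=cv2.morphologyEx(m,cv2.MORPH_OPEN,np.ones((3,3)))
    print("jar",n,rect(world(t,hull(m),.042)))
m=comp(pale_t,264,198,45);print("mat",rect(world(t,hull(m),.004)))
for n,p in(("blue1",(332,155)),("blue2",(412,191)),("blue3",(372,247)),("cup",(215,262)),("tab",(200,241)),("bowl",(165,198))):
    print(n,np.round(onz(t,*p,.02)[:2]*1000))
E
python3 a.py
```

```text
== oblong
 top plate @51 [443.8  23.6 119.7  86.3 -63.8] side plate @51 [441.9  28.5 119.7  89.9 -63.5]
  corner [435.9 -48.5  45.6] gap 0.6
  corner [373.9  56.3  46. ] gap 4.6
  corner [459.8  99.7  46.4] gap 7.1
  corner [506.7 -11.9  46. ] gap 4.0
  bar top th 0 [442.9  24.2  45.8  10.5 -62.3]
  bar top th 85 [442.9  24.2  45.8  10.5 -62.3]
  bar side px 357 360 213 228
== round
 top plate @51 [ 633.8 -149.9   86.9   85.2   88.9] side plate @51 [ 628.9 -144.7   90.    71.1   28.8]
  bar top th 0 [ 632.4 -149.2   42.7   13.1   43.9]
  bar top th 85 [ 633.3 -150.2   42.8    9.7   47. ]
  bar side px 318 343 162 180
== square
 top plate @51 [ 451.1 -303.1   85.9   85.4  -52.5] side plate @51 [ 449.8 -306.3   96.1   93.6  -55.9]
  corner [ 446.5 -365.    40.1] gap 1.5
  corner [ 383.6 -300.6   45. ] gap 11.1
  corner [ 460.7 -239.8   53.9] gap 6.0
  corner [ 510.6 -307.3   65.3] gap 2.3
  bar top th 0 [ 450.  -300.    47.3   11.2  -53.9]
  bar top th 85 [ 450.7 -300.9   45.    11.2  -53.9]
  bar side px 386 414 154 173
jar round [443.8  23.4 126.1 104.6 -63.8]
jar square [ 633.6 -149.3  103.8  102.6   23.3]
jar oblong [ 449.5 -306.4  140.3  110.2   -7.8]
mat [635.2 169.6 159.2 158.8   6.5]
blue1 [766. -49.]
blue2 [ 642. -300.]
blue3 [ 468. -165.]
cup [432. 317.]
tab [497. 365.]
bowl [635. 480.]
```

apply_moves(targets=[0.195,0.4,0,0,0,0.0232,0.6,0.195,0.4,0,0,0,0.0232,0.6,0.195,0.4,0,0,0,0.0232,0.6,0.195,0.4,0,0,0,0.0232,0.6,0.195,0.4,0,0,0,0.0232,0.6,0.195,0.4,0,0,0,0.0232,0.6,0.195,0.4,0,0,0,0.0232,0.6,0.195,0.4,0,0,0,0.0232,0.6], newtons=25)

```text
time_s: 1.1
position: [0.3496, -0.166, 0.2325]
eef_rot: [0.746, 0.665, 0.0, 0.0]
contact_force: [-0.0, 0.2, 0.1]
finger_gap: 0.606
gripper_force: 0.0
```

apply_moves(targets=[0.195,0.4,0,0,0,0.0232,0.6,0.195,0.4,0,0,0,0.0232,0.6,0.195,0.4,0,0,0,0.0232,0.6,0.195,0.4,0,0,0,0.0232,0.6,0,0,-0.3,0,0,0,0.6,0,0,-0.3,0,0,0,0.6,0,0,0,0,0,0,0.6])

```text
time_s: 1.98
position: [0.4404, 0.0251, 0.158]
eef_rot: [0.525, 0.851, -0.001, -0.003]
contact_force: [-0.0, 0.8, 0.2]
finger_gap: 0.6
gripper_force: 0.0
```

```bash
cat > p.py <<'E'
import sys
from h import *
# usage: p.py x y z psi  -> remaining move in mm, deg and in units
S=r.state();q=S["eef_rot"];p=S["position"]*1000
psi=np.degrees(2*np.arctan2(q[1],q[0]))
print("t",round(S["time_s"],2),"pos",np.round(p,1),"psi",round(psi,2),"tilt",np.round(q[2:],4),"gap",round(S["finger_gap"],3),"grip",round(S["gripper_force"],1),"F",np.round(S["contact_force"],1),"q",np.round(S["qpos"],2))
if len(sys.argv)>1:
    g=np.array([float(a) for a in sys.argv[1:]]);d=g[:3]-p;a=(g[3]-psi+180)%360-180
    print("d",np.round(d,1),"units",np.round(d/120,3),"turn",round(a,1),round(a/360,4))
E
python3 p.py 443.3 24 68 116.4
```

```text
t 1.98 pos [440.4  25.1 158. ] psi 116.63 tilt [-0.0011 -0.0031] gap 0.6 grip 0.0 F [-0.   0.8  0.2] q [-0.21 -0.04  2.   -0.    1.19 -0.68]
d [  2.9  -1.1 -90. ] units [ 0.024 -0.009 -0.75 ] turn -0.2 -0.0006
```

apply_moves(targets=[0.022,-0.009,-0.25,0,0,0,0.6,0,0,-0.25,0,0,0,0.6,0,0,-0.15,0,0,0,0.6,0,0,-0.1,0,0,0,0.6,0,0,0,0,0,0,0.6])

```text
time_s: 2.6
position: [0.4457, 0.023, 0.0709]
eef_rot: [0.526, 0.851, -0.0, -0.0]
contact_force: [-0.6, -0.5, 0.2]
finger_gap: 0.602
gripper_force: 0.0
```

```bash
python3 p.py 443.3 24 68 116.4;python3 -c "
from m import *
for n in ('top','side'): cv2.imwrite(f'pics/{n}1.png',cv2.resize(cap(n)['im'][130:300,220:460],None,fx=3,fy=3)[:,:,::-1])"
```

```text
t 2.6 pos [445.7  23.   70.9] psi 116.58 tilt [-0.     -0.0001] gap 0.602 grip 0.0 F [-0.6 -0.5  0.2] q [-0.22  0.12  2.05  0.    0.97 -0.68]
d [-2.4  1.  -2.9] units [-0.02   0.008 -0.024] turn -0.2 -0.0005
```

View pics/side1.png

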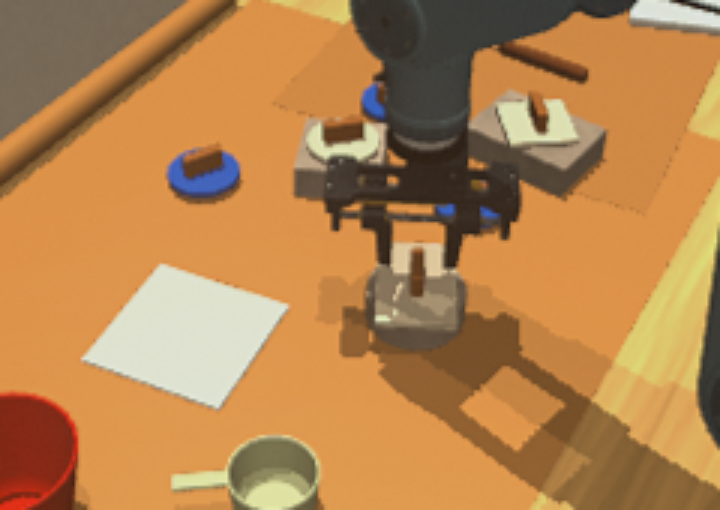

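The side view shows the fingers straddling the oblong lid's bar, centred at about (417,270) in the crop. I'll close on it.

apply_moves(targets=[-0.02,0.008,-0.015,0,0,0,0.6,0,0,0,0,0,0,0,0,0,0,0,0,0,0,0,0,0,0,0,0,0,0,0,0,0,0,0,0])

```text
time_s: 3.32
position: [0.4433, 0.0242, 0.0689]
eef_rot: [0.525, 0.851, 0.0, 0.0]
contact_force: [1.0, -0.3, -1.2]
finger_gap: 0.171
gripper_force: 0.3
```

apply_moves(targets=[0,0,0.02,0,0,0,0,0,0,0.06,0,0,0,0,0,0,0.15,0,0,0,0,0,0,0.2,0,0,0,0,0,0,0.1,0,0,0,0,0,0,0,0,0,0,0])

```text
time_s: 4.08
position: [0.4438, 0.0241, 0.1333]
eef_rot: [0.525, 0.851, 0.0, 0.001]
contact_force: [-0.0, 0.0, -2.4]
finger_gap: 0.148
gripper_force: 25.0
```

```bash
python3 p.py 635.2 169.6 85 116.5;python3 -c "
from m import *
for n in ('top','side'): cv2.imwrite(f'pics/{n}2.png',cv2.resize(cap(n)['im'][130:300,220:460],None,fx=3,fy=3)[:,:,::-1])"
```

```text
t 4.08 pos [443.8  24.1 133.3] psi 116.6 tilt [0.0004 0.001 ] gap 0.148 grip 25.0 F [-0.   0.  -2.4] q [-0.21  0.    2.02 -0.    1.12 -0.68]
d [191.4 145.5 -48.3] units [ 1.595  1.213 -0.402] turn -0.1 -0.0003
```

View pics/side2.png

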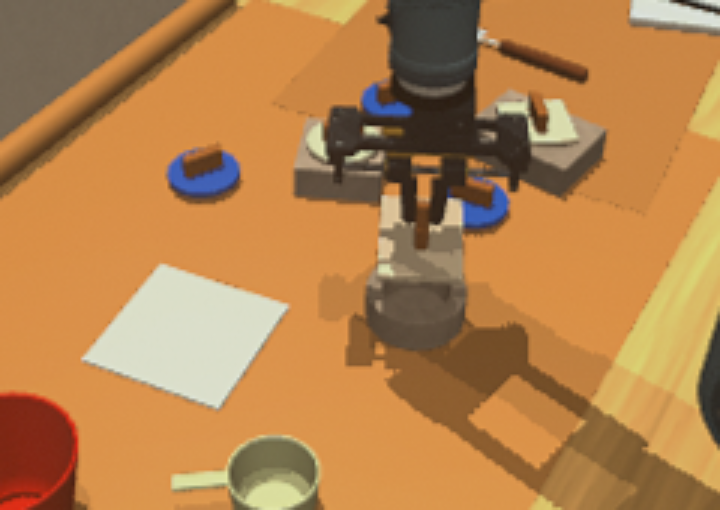

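The lid is lifted level in the jaws (load about 2.4 N) and the round jar's mouth is exposed. I'll carry it to the mat.

apply_moves(targets=[0.266,0.202,0,0,0,0,0,0.266,0.202,0,0,0,0,0,0.266,0.202,0,0,0,0,0,0.266,0.202,0,0,0,0,0,0.266,0.202,0,0,0,0,0,0.266,0.202,-0.1,0,0,0,0,0,0,-0.25,0,0,0,0,0,0,-0.25,0,0,0,0])

```text
time_s: 5.18
position: [0.634, 0.17, 0.0577]
eef_rot: [0.525, 0.851, -0.001, -0.001]
contact_force: [-0.6, 0.5, -2.5]
finger_gap: 0.15
gripper_force: 25.0
```

apply_moves(targets=[0,0,-0.07,0,0,0,0,0,0,-0.04,0,0,0,0,0,0,-0.02,0,0,0,0,0,0,0,0,0,0,0])

```text
time_s: 5.68
position: [0.6354, 0.1696, 0.0458]
eef_rot: [0.526, 0.851, 0.0, 0.001]
contact_force: [-0.3, -0.1, -3.1]
finger_gap: 0.149
gripper_force: 25.0
```

```bash
python3 p.py 635.2 169.6 40 116.5;python3 -c "
from m import *
t=cap('top');pickle.dump(t,open('top3.pkl','wb'))
s=cap('side');pickle.dump(s,open('side3.pkl','wb'))
cv2.imwrite('pics/top3.png',cv2.resize(t['im'][130:300,220:460],None,fx=3,fy=3)[:,:,::-1])"
```

```text
t 5.67 pos [635.4 169.6  45.8] psi 116.59 tilt [0.0005 0.0007] gap 0.149 grip 25.0 F [-0.3 -0.1 -3.1] q [ 0.08  0.57  1.5  -0.    1.07 -0.38]
d [-0.2 -0.  -5.8] units [-0.001 -0.    -0.049] turn -0.1 -0.0003
```

View pics/top3.png

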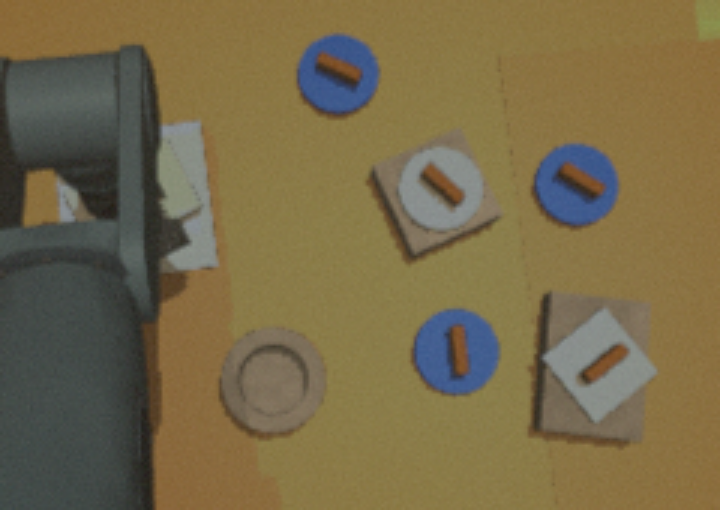

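The top view shows the oblong lid over the mat (arm in front of it) and the round jar fully exposed at crop (273,380). Now I'll lower the last millimetres and measure the round jar.

apply_moves(targets=[0,0,-0.01,0,0,0,0,0,0,-0.01,0,0,0,0,0,0,-0.01,0,0,0,0,0,0,-0.01,0,0,0,0,0,0,0,0,0,0,0])

```text
time_s: 6.4
position: [0.6345, 0.1696, 0.0398]
eef_rot: [0.525, 0.851, -0.0, -0.0]
contact_force: [0.2, 0.6, -0.7]
finger_gap: 0.152
gripper_force: 25.0
```

```bash
cat > rj.py <<'E'
from m import *
import sys
# outline and mouth of a bare jar: usage rj.py top.pkl u v rad
t=pickle.load(open(sys.argv[1],"rb"));u,v,rad=map(int,sys.argv[2:5])
H=hsv(t)
m=comp((H[...,1]<100)&(H[...,2]>92),u,v,rad); m=cv2.morphologyEx(m,cv2.MORPH_OPEN,np.ones((3,3)))
w=world(t,hull(m),.042);(x,y),R=cv2.minEnclosingCircle(w*1000)
print("outline rect",rect(w),"circle",round(x,1),round(y,1),"d",round(2*R,1))
s=pickle.load(open(sys.argv[1].replace("top","side"),"rb"))
E
python3 rj.py top3.pkl 311 256 27; python3 - <<'E'
from m import *
t=pickle.load(open("top3.pkl","rb"));s=pickle.load(open("side3.pkl","rb"))
# height of round jar rim: left/right extreme points by ellipse fits in both views
H=hsv(s);u,v=proj(s,(.4438,.0236,.042));print("proj side",u,v)
print([tuple(H[int(v)+d,int(u)]) for d in(-16,-12,-8,0,8,12,16,20)], [tuple(H[int(v),int(u)+d]) for d in(-20,-16,-12,12,16,20)])
E
```

```text
outline rect [443.7  24.9 101.6  99.6  -1.2] circle 443.6 24.7 d 105.6
proj side 358.5054521458038 225.16490010345913
[(np.int64(15), np.int64(168), np.int64(228)), (np.int64(15), np.int64(166), np.int64(227)), (np.int64(16), np.int64(73), np.int64(189)), (np.int64(15), np.int64(87), np.int64(106)), (np.int64(16), np.int64(75), np.int64(197)), (np.int64(16), np.int64(77), np.int64(163)), (np.int64(16), np.int64(92), np.int64(100)), (np.int64(15), np.int64(94), np.int64(100))] [(np.int64(16), np.int64(167), np.int64(228)), (np.int64(15), np.int64(110), np.int64(200)), (np.int64(16), np.int64(76), np.int64(185)), (np.int64(16), np.int64(76), np.int64(174)), (np.int64(15), np.int64(86), np.int64(201)), (np.int64(15), np.int64(167), np.int64(229))]
```

apply_moves(targets=[0,0,0,0,0,0,0.4,0,0,0,0,0,0,0.4,0,0,0,0,0,0,0.4,0,0,0.15,0,0,0,0.4,0,0,0.25,0,0,0,0.4,0,0,0.25,0,0,0,0.4])

```text
time_s: 7.15
position: [0.635, 0.1697, 0.1203]
eef_rot: [0.525, 0.851, 0.0, 0.0]
contact_force: [0.9, 0.1, 0.5]
finger_gap: 0.402
gripper_force: 0.0
```

apply_moves(targets=[0,-0.333,0,0,0,-0.0245,0.5,0,-0.333,0,0,0,-0.0245,0.5,0,-0.333,0,0,0,-0.0245,0.5,0,-0.333,0,0,0,-0.0245,0.5,0,-0.333,0,0,0,-0.0245,0.5,0,-0.333,0,0,0,-0.0245,0.5,0,-0.333,0,0,0,-0.0245,0.5,0,-0.333,0,0,0,-0.0245,0.5])

```text
time_s: 8.15
position: [0.6351, -0.1516, 0.1198]
eef_rot: [0.921, 0.389, 0.001, 0.001]
contact_force: [0.4, 1.0, -0.6]
finger_gap: 0.495
gripper_force: 0.0
```

```bash
python3 p.py 633.6 -149.8 69 46
```

```text
t 8.15 pos [ 635.1 -151.6  119.8] psi 45.75 tilt [0.0007 0.0007] gap 0.495 grip 0.0 F [ 0.4  1.  -0.6] q [-0.42  0.46  1.49  0.    1.19  0.36]
d [ -1.5   1.8 -50.8] units [-0.013  0.015 -0.423] turn 0.3 0.0007
```

apply_moves(targets=[-0.008,0.008,-0.2,0,0,0,0.5,0,0,-0.15,0,0,0,0.5,0,0,-0.07,0,0,0,0.5,0,0,0,0,0,0,0.5])

```text
time_s: 8.65
position: [0.6334, -0.1483, 0.0671]
eef_rot: [0.92, 0.392, -0.0, -0.0]
contact_force: [0.6, 0.4, -0.4]
finger_gap: 0.5
gripper_force: 0.0
```

```bash
python3 p.py 633.6 -149.8 69 46;python3 -c "
from m import *
cv2.imwrite('pics/side4.png',cv2.resize(cap('side')['im'][130:300,220:460],None,fx=3,fy=3)[:,:,::-1])"
```

```text
t 8.65 pos [ 633.4 -148.3   67.1] psi 46.1 tilt [-0.0004 -0.0004] gap 0.5 grip 0.0 F [ 0.6  0.4 -0.4] q [-0.41  0.52  1.51 -0.    1.1   0.35]
d [ 0.2 -1.5  1.9] units [ 0.001 -0.012  0.016] turn -0.1 -0.0003
```

View pics/side4.png

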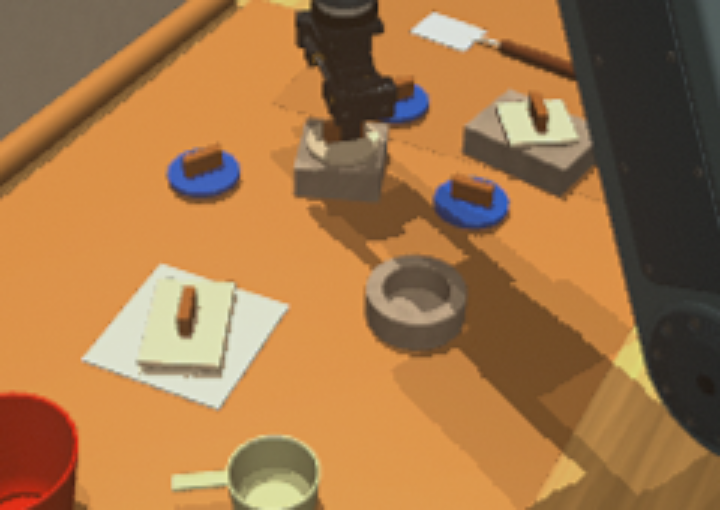

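The oblong lid rests flat on the mat at crop (185,325), and the gripper is over the round lid's bar at (345,135). I'll grip and lift.

apply_moves(targets=[0,-0.012,0.015,0,0,0,0.5,0,0,0,0,0,0,0,0,0,0,0,0,0,0,0,0,0,0,0,0,0,0,0,0,0,0,0,0,0,0,0.05,0,0,0,0,0,0,0.2,0,0,0,0,0,0,0.15,0,0,0,0])

```text
time_s: 9.7
position: [0.6338, -0.1506, 0.1185]
eef_rot: [0.92, 0.391, 0.0, 0.0]
contact_force: [0.2, -0.5, -1.1]
finger_gap: 0.147
gripper_force: 25.0
```

apply_moves(targets=[-0.264,0.242,0,0,0,0,0,-0.264,0.242,0,0,0,0,0,-0.264,0.242,0,0,0,0,0,-0.264,0.242,0,0,0,0,0,-0.264,0.242,0,0,0,0,0,-0.264,0.242,0,0,0,0,0,0,0,0,0,0,0,0,0,0,0,0,0,0,0])

```text
time_s: 10.7
position: [0.4447, 0.0234, 0.1183]
eef_rot: [0.92, 0.391, 0.001, 0.001]
contact_force: [0.5, 0.0, -1.1]
finger_gap: 0.144
gripper_force: 25.0
```

```bash
python3 p.py 443.7 24.6 70 46;python3 -c "
from m import *
t=cap('top');pickle.dump(t,open('top5.pkl','wb'))
s=cap('side');pickle.dump(s,open('side5.pkl','wb'))
cv2.imwrite('pics/both5.png',np.vstack([cv2.resize(x['im'][a:b,220:460],None,fx=2,fy=2)[:,:,::-1] for x,a,b in((s,140,280),(t,150,290))]))"
```

```text
t 10.7 pos [444.7  23.4 118.3] psi 46.06 tilt [0.0009 0.0007] gap 0.144 grip 25.0 F [ 0.5  0.  -1.1] q [-0.22  0.03  2.03 -0.    1.08  0.55]
d [ -1.    1.2 -48.3] units [-0.008  0.01  -0.402] turn -0.1 -0.0002
```

View pics/both5.png

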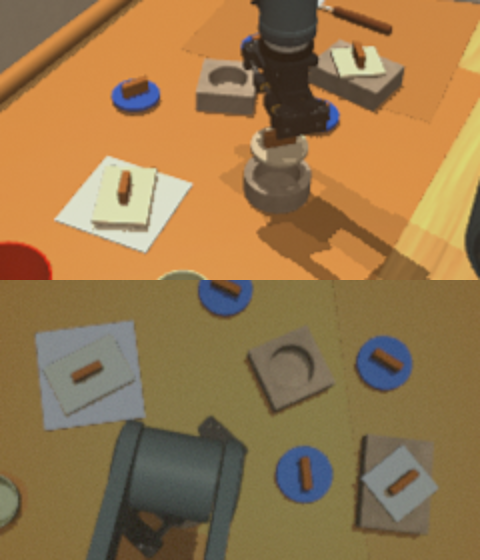

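The round lid hangs level above the round jar, and the square jar's mouth is now bare. I'll lower it and, from the same pictures, measure the square jar.

apply_moves(targets=[-0.006,0.008,-0.2,0,0,0,0,0,0,-0.1,0,0,0,0,0,0,-0.03,0,0,0,0,0,0,-0.015,0,0,0,0,0,0,-0.015,0,0,0,0,0,0,0,0,0,0,0])

```text
time_s: 11.55
position: [0.4431, 0.0246, 0.0745]
eef_rot: [0.92, 0.391, 0.0, 0.0]
contact_force: [-0.1, -0.4, -0.1]
finger_gap: 0.15
gripper_force: 25.0
```

```bash
python3 p.py 443.7 24.6 69 46; python3 rj.py top5.pkl 366 194 32; python3 - <<'E'
from m import *
t=pickle.load(open("top5.pkl","rb"));H=hsv(t)
# mouth of square jar: dark rim shadow / centre from ellipse of the non-bright hole
m=comp((H[...,1]<45)&(H[...,2]>105)&(H[...,2]<500),264,198,40)
# oblong lid on the mat: bar
b=comp(brown(H),264,195,18);print("bar mat @48",rect(world(t,np.argwhere(b)[:,::-1],.048)))
E
```

```text
t 11.55 pos [443.1  24.6  74.5] psi 46.04 tilt [0.0002 0.0001] gap 0.15 grip 25.0 F [-0.1 -0.4 -0.1] q [-0.21  0.11  2.05  0.    0.98  0.55]
d [ 0.6 -0.  -5.5] units [ 0.005 -0.    -0.046] turn -0.0 -0.0001
outline rect [ 633.9 -149.4  103.9  102.7   22.8] circle 634.0 -149.1 d 138.6
bar mat @48 [631.9 167.7  43.8  12.8 -63.7]
```

apply_moves(targets=[0,0,-0.012,0,0,0,0,0,0,-0.012,0,0,0,0,0,0,-0.01,0,0,0,0,0,0,0,0,0,0,0])

```text
time_s: 12.05
position: [0.4428, 0.0247, 0.07]
eef_rot: [0.92, 0.391, -0.0, -0.0]
contact_force: [-0.2, 0.7, -0.3]
finger_gap: 0.147
gripper_force: 25.0
```

apply_moves(targets=[0,0,-0.008,0,0,0,0,0,0,0,0,0,0,0])

```text
time_s: 12.3
position: [0.443, 0.0247, 0.0695]
eef_rot: [0.92, 0.391, 0.0, 0.0]
contact_force: [-1.3, 0.8, 3.7]
finger_gap: 0.147
gripper_force: 25.0
```

```bash
python3 p.py 443.7 24.6 69 46
```

```text
t 12.3 pos [443.   24.7  69.5] psi 46.04 tilt [0. 0.] gap 0.147 grip 25.0 F [-1.3  0.8  3.7] q [-0.21  0.12  2.05 -0.    0.97  0.55]
d [ 0.7 -0.1 -0.5] units [ 0.006 -0.001 -0.004] turn -0.0 -0.0001
```

apply_moves(targets=[0,0,0,0,0,0,0.4,0,0,0,0,0,0,0.4,0,0,0,0,0,0,0.4,0,0,0.1,0,0,0,0.4,0,0,0.2,0,0,0,0.4,0,0,0.12,0,0,0,0.4,0.006,-0.2725,0,0,0,0.0225,0.5,0.006,-0.2725,0,0,0,0.0225,0.5])

```text
time_s: 13.3
position: [0.4447, -0.0413, 0.1205]
eef_rot: [0.855, 0.519, 0.0, 0.001]
contact_force: [-0.1, 0.2, 0.9]
finger_gap: 0.497
gripper_force: 0.0
```

apply_moves(targets=[0.006,-0.2725,0,0,0,0.0225,0.5,0.006,-0.2725,0,0,0,0.0225,0.5,0.006,-0.2725,0,0,0,0.0225,0.5,0.006,-0.2725,0,0,0,0.0225,0.5,0.006,-0.2725,0,0,0,0.0225,0.5,0.006,-0.2725,0,0,0,0.0225,0.5,0.006,-0.2725,0,0,0,0.0225,0.5,0.006,-0.2725,0,0,0,0.0225,0.5])

```text
time_s: 14.3
position: [0.4501, -0.3035, 0.1201]
eef_rot: [0.444, 0.896, -0.0, 0.0]
contact_force: [-0.2, 0.3, 0.4]
finger_gap: 0.499
gripper_force: 0.0
```

apply_moves(targets=[0,0,0,0,0,0,0.5,0,0,0,0,0,0,0.5])

```text
time_s: 14.55
position: [0.4499, -0.3017, 0.1195]
eef_rot: [0.447, 0.895, 0.0, -0.0]
contact_force: [0.6, -0.9, 0.1]
finger_gap: 0.501
gripper_force: 0.0
```

```bash
python3 p.py 450.7 -302.3 69 127;python3 - <<'E'
from m import *
t=cap('top');pickle.dump(t,open('top6.pkl','wb'));H=hsv(t)
m=comp((H[...,1]<45)&(H[...,2]>105),311,257,25);(x,y),R=cv2.minEnclosingCircle(world(t,hull(m),.051)*1000)
print("round lid now",x,y,2*R)
E
python3 rj.py top6.pkl 311 256 27
```

```text
t 14.55 pos [ 449.9 -301.7  119.5] psi 126.93 tilt [ 0.0003 -0.0003] gap 0.501 grip 0.0 F [ 0.6 -0.9  0.1] q [-0.81  0.24  1.78  0.    1.12 -1.45]
d [  0.8  -0.6 -50.5] units [ 0.007 -0.005 -0.421] turn 0.1 0.0002
round lid now 441.9434814453125 25.409202575683594 89.35999298095703
outline rect [443.7  25.  101.6  99.7  -1.2] circle 443.0 24.9 d 105.4Traceback (most recent call last):
  File "rj.py", line 9, in <module>
    s=pickle.load(open(sys.argv[1].replace("top","side"),"rb"))
                  ~~~~^^^^^^^^^^^^^^^^^^^^^^^^^^^^^^^^^^^^^^^^
FileNotFoundError: [Errno 2] No such file or directory: 'side6.pkl'
```

The round lid is centred on its jar to within 2 mm. Next I'll descend on the square lid.

apply_moves(targets=[0.006,-0.005,-0.2,0,0,0,0.5,0,0,-0.15,0,0,0,0.5,0,0,-0.07,0,0,0,0.5,0,0,0,0,0,0,0.5])

```text
time_s: 15.1
position: [0.4505, -0.3023, 0.0685]
eef_rot: [0.446, 0.895, 0.0, -0.001]
contact_force: [-0.0, 0.9, 0.6]
finger_gap: 0.499
gripper_force: 0.0
```

```bash
python3 p.py 450.7 -302.3 69 127;python3 -c "
from m import *
cv2.imwrite('pics/side7.png',cv2.resize(cap('side')['im'][120:260,260:460],None,fx=3,fy=3)[:,:,::-1])"
```

```text
t 15.1 pos [ 450.5 -302.3   68.5] psi 127.05 tilt [ 0.0003 -0.0008] gap 0.499 grip 0.0 F [-0.   0.9  0.6] q [-0.81  0.32  1.81  0.    1.02 -1.46]
d [ 0.2 -0.   0.5] units [ 0.001 -0.     0.004] turn -0.0 -0.0001
```

View pics/side7.png

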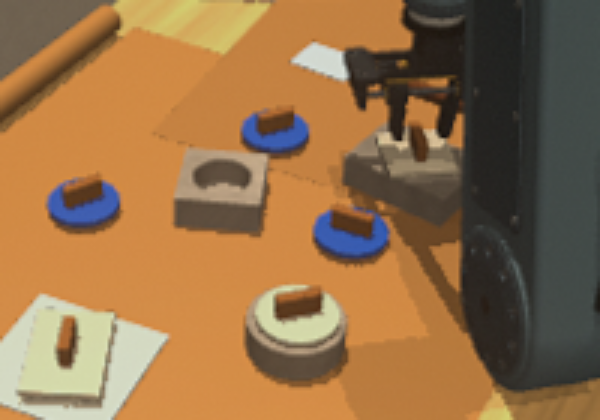

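The round lid is seated on its jar at (300,315). The open fingers straddle the square lid's bar at (418,140), so I'll grip it.

apply_moves(targets=[0,0,0,0,0,0,0,0,0,0,0,0,0,0,0,0,0,0,0,0,0,0,0,0,0,0,0,0,0,0,0,0,0,0,0,0,0,0.05,0,0,0,0,0,0,0.2,0,0,0,0,0,0,0.15,0,0,0,0])

```text
time_s: 16.15
position: [0.4509, -0.303, 0.1181]
eef_rot: [0.446, 0.895, -0.0, 0.0]
contact_force: [0.3, 0.4, -1.2]
finger_gap: 0.15
gripper_force: 25.0
```

apply_moves(targets=[0.255,0.2125,0,0,0,-0.0065,0,0.255,0.2125,0,0,0,-0.0065,0,0.255,0.2125,0,0,0,-0.0065,0,0.255,0.2125,0,0,0,-0.0065,0,0.255,0.2125,0,0,0,-0.0065,0,0.255,0.2125,0,0,0,-0.0065,0,0,0,0,0,0,0,0,0,0,0,0,0,0,0])

```text
time_s: 17.15
position: [0.6338, -0.1501, 0.117]
eef_rot: [0.552, 0.834, -0.0, -0.0]
contact_force: [-0.9, -0.1, -2.0]
finger_gap: 0.147
gripper_force: 25.0
```

```bash
python3 p.py 633.9 -149.4 70 113;python3 -c "
from m import *
t=cap('top');pickle.dump(t,open('top8.pkl','wb'))
s=cap('side');pickle.dump(s,open('side8.pkl','wb'))
cv2.imwrite('pics/both8.png',np.vstack([cv2.resize(x['im'][a:b,220:460],None,fx=2,fy=2)[:,:,::-1] for x,a,b in((s,140,280),(t,150,290))]))"
python3 rj.py top8.pkl 419 252 38
```

```text
t 17.15 pos [ 633.8 -150.1  117. ] psi 113.05 tilt [-0.0003 -0.0004] gap 0.147 grip 25.0 F [-0.9 -0.1 -2. ] q [-0.41  0.46  1.49 -0.    1.19 -0.82]
d [  0.1   0.7 -47. ] units [ 0.     0.006 -0.392] turn -0.0 -0.0001
outline rect [ 450.1 -301.8  140.   101.1   -7.7] circle 450.2 -301.4 d 168.9
```

View pics/both8.png

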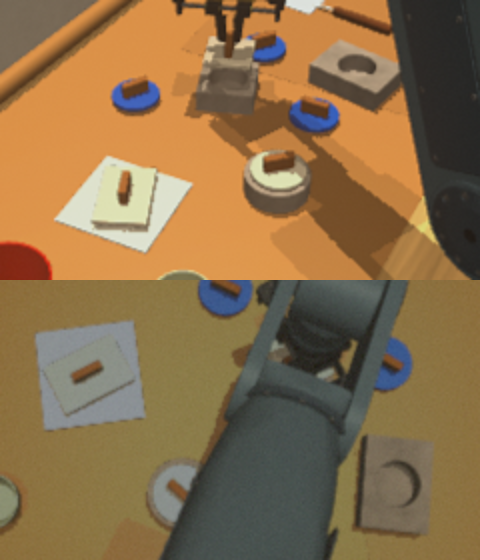

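The square lid is held level over the square jar. The oblong jar is bare at (450,-302), angle -7.7°. Lowering.

apply_moves(targets=[0,0.004,-0.2,0,0,0,0,0,0,-0.11,0,0,0,0,0,0,-0.03,0,0,0,0,0,0,-0.015,0,0,0,0,0,0,-0.01,0,0,0,0,0,0,-0.01,0,0,0,0,0,0,0,0,0,0,0,0,0,0,0,0,0,0])

```text
time_s: 18.25
position: [0.6346, -0.1494, 0.0724]
eef_rot: [0.552, 0.834, 0.0, 0.0]
contact_force: [0.4, 0.0, -0.6]
finger_gap: 0.146
gripper_force: 25.0
```

```bash
python3 p.py 633.9 -149.4 69 113
```

```text
t 18.25 pos [ 634.6 -149.4   72.4] psi 113.0 tilt [0.     0.0001] gap 0.146 grip 25.0 F [ 0.4  0.  -0.6] q [-0.41  0.52  1.51 -0.    1.11 -0.81]
d [-0.7  0.  -3.4] units [-0.005  0.    -0.028] turn -0.0 -0.0
```

apply_moves(targets=[-0.003,0,-0.01,0,0,0,0,0,0,-0.01,0,0,0,0,0,0,0,0,0,0,0])

```text
time_s: 18.62
position: [0.634, -0.1494, 0.0696]
eef_rot: [0.552, 0.834, -0.0, -0.0]
contact_force: [-0.7, -0.2, -1.3]
finger_gap: 0.148
gripper_force: 25.0
```

apply_moves(targets=[0,0,-0.008,0,0,0,0,0,0,0,0,0,0,0])

```text
time_s: 18.88
position: [0.6341, -0.1495, 0.0695]
eef_rot: [0.552, 0.834, -0.0, 0.0]
contact_force: [-3.0, 1.4, 5.4]
finger_gap: 0.153
gripper_force: 25.0
```

```bash
python3 p.py 633.9 -149.4 69 113
```

```text
t 18.88 pos [ 634.1 -149.5   69.5] psi 113.0 tilt [-0.0001  0.    ] gap 0.153 grip 25.0 F [-3.   1.4  5.4] q [-0.41  0.52  1.51 -0.    1.11 -0.81]
d [-0.2  0.1 -0.5] units [-0.002  0.001 -0.004] turn -0.0 -0.0
```

apply_moves(targets=[0,0,0,0,0,0,0.4,0,0,0,0,0,0,0.4,0,0,0,0,0,0,0.4,0,0,0.1,0,0,0,0.4,0,0,0.2,0,0,0,0.5,0,0,0.12,0,0,0,0.5])

```text
time_s: 19.62
position: [0.6349, -0.1498, 0.1213]
eef_rot: [0.552, 0.834, 0.0, 0.001]
contact_force: [0.2, 0.5, 0.2]
finger_gap: 0.5
gripper_force: 0.0
```

apply_moves(targets=[0.001,0.3325,0,0,0,0.0012,0.5,0.001,0.3325,0,0,0,0.0012,0.5,0.001,0.3325,0,0,0,0.0012,0.5,0.001,0.3325,0,0,0,0.0012,0.5,0.001,0.3325,0,0,0,0.0012,0.5,0.001,0.3325,0,0,0,0.0012,0.5,0.001,0.3325,0,0,0,0.0012,0.5,0.001,0.3325,0,0,0,0.0012,0.5])

```text
time_s: 20.62
position: [0.6351, 0.1711, 0.1199]
eef_rot: [0.526, 0.85, 0.0, 0.0]
contact_force: [0.4, 0.7, 0.7]
finger_gap: 0.501
gripper_force: 0.0
```

apply_moves(targets=[0,0,-0.2,0,0,0,0.5,0,0,-0.2,0,0,0,0.5,0,0,0,0,0,0,0.5])

```text
time_s: 21.0
position: [0.6334, 0.1698, 0.0694]
eef_rot: [0.526, 0.85, -0.001, -0.002]
contact_force: [-0.6, 0.2, 0.8]
finger_gap: 0.5
gripper_force: 0.0
```

```bash
python3 p.py 635 169.6 39.8 116.5;python3 - <<'E'
from m import *
t=cap('top');s=cap('side');H=hsv(t)
m=comp((H[...,1]<45)&(H[...,2]>105),367,193,27);print("square lid now",rect(world(t,hull(m),.051)))
m=comp((H[...,1]<100)&(H[...,2]>92),367,193,32);print("square jar now",rect(world(t,hull(cv2.morphologyEx(m,cv2.MORPH_OPEN,np.ones((3,3)))),.042)))
cv2.imwrite('pics/both9.png',np.vstack([cv2.resize(x['im'][a:b,220:460],None,fx=2,fy=2)[:,:,::-1] for x,a,b in((s,140,280),(t,150,290))]))
E
```

```text
t 21.0 pos [633.4 169.8  69.4] psi 116.47 tilt [-0.0012 -0.0016] gap 0.5 grip 0.0 F [-0.6  0.2  0.8] q [ 0.08  0.53  1.5  -0.    1.12 -0.38]
d [  1.6  -0.2 -29.6] units [ 0.014 -0.001 -0.247] turn 0.0 0.0001
square lid now [ 633.  -149.3   86.4   85.9  -67.5]
square jar now [ 633.6 -149.3  105.6  102.6   23.2]
```

View pics/both9.png

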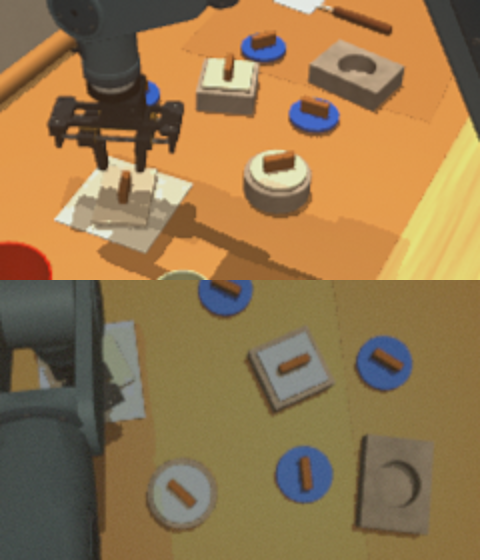

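The square lid is on its jar, aligned and centred. The gripper is above the oblong lid on the mat, and I'll take it now.

apply_moves(targets=[0.005,0,-0.15,0,0,0,0.5,0,0,-0.08,0,0,0,0.5,0,0,0,0,0,0,0.5])

```text
time_s: 21.48
position: [0.6346, 0.1695, 0.0422]
eef_rot: [0.527, 0.85, -0.001, -0.001]
contact_force: [-0.2, 0.2, -0.9]
finger_gap: 0.501
gripper_force: 0.0
```

apply_moves(targets=[0,0,0,0,0,0,0,0,0,0,0,0,0,0,0,0,0,0,0,0,0,0,0,0,0,0,0,0,0,0,0,0,0,0,0,0,0,0.05,0,0,0,0,0,0,0.25,0,0,0,0,0,0,0.3,0,0,0,0])

```text
time_s: 22.48
position: [0.6351, 0.1696, 0.1159]
eef_rot: [0.527, 0.85, -0.0, -0.001]
contact_force: [0.5, 0.6, 0.1]
finger_gap: 0.009
gripper_force: 0.0
```

```bash
python3 p.py 450.2 -301.8 120 172.3
```

```text
t 22.48 pos [635.1 169.6 115.9] psi 116.45 tilt [-0.0005 -0.0007] gap 0.009 grip 0.0 F [0.5 0.6 0.1] q [ 0.08  0.48  1.47  0.    1.19 -0.38]
d [-184.9 -471.4    4.1] units [-1.54  -3.929  0.034] turn 55.8 0.1551
```

The gap closed to 0.009, so the grasp missed or slipped. I'll look.

apply_moves(targets=[0,-0.4,0.1,0,0,0,0.5,0,-0.4,0,0,0,0,0.5,0,-0.4,0,0,0,0,0.5,0,-0.4,0,0,0,0,0.5,0,0,0,0,0,0,0.5])

```text
time_s: 23.1
position: [0.6359, -0.0258, 0.1283]
eef_rot: [0.528, 0.849, -0.0, 0.001]
contact_force: [0.3, 0.8, 0.3]
finger_gap: 0.498
gripper_force: 0.0
```

```bash
python3 p.py;python3 - <<'E'
from m import *
t=cap('top');s=cap('side');H=hsv(t)
pickle.dump((t,s),open("tsA.pkl","wb"))
cv2.imwrite('pics/bothA.png',np.vstack([cv2.resize(x['im'][a:b,c:c+150],None,fx=4,fy=4)[:,:,::-1] for x,a,b,c in((s,205,275,230),(t,160,235,200))]))
E
```

```text
t 23.1 pos [635.9 -25.8 128.3] psi 116.2 tilt [-0.0001  0.0006] gap 0.498 grip 0.0 F [0.3 0.8 0.3] q [-0.23  0.42  1.53 -0.    1.19 -0.68]
```

View pics/bothA.png

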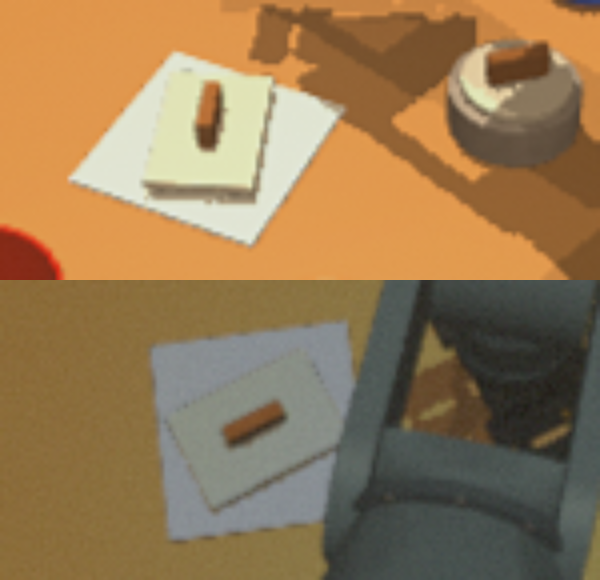

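```bash
python3 - <<'E'
from m import *
t,s=pickle.load(open("tsA.pkl","rb"));Ht,Hs=hsv(t),hsv(s)
b=comp(brown(Ht),264,195,18);print("bar top-cam @48",rect(world(t,np.argwhere(b)[:,::-1],.048)))
b=comp(brown(Hs),282,234,14);ys,xs=np.nonzero(b);print(xs.min(),xs.max(),ys.min(),ys.max())
# two-view heights of bar's top-face ends
br=b&(Hs[...,2]>130); P=np.argwhere(br)[:,::-1]; print("bright top face side px",len(P),"rect @48",rect(world(s,P,.048)))
print("proj of expected bar ends in side:",[np.round(proj(s,(.635+c*.025*np.cos(np.radians(116.5)),.1696+c*.025*np.sin(np.radians(116.5)),.048)),1) for c in(-1,1)])
bt=comp(brown(Ht),264,195,18);ct=np.argwhere(bt)[:,::-1].mean(0);cs=P.mean(0);print(ct,cs,tri(t,ct,s,cs))
m=comp((Ht[...,1]<60)&(Ht[...,2]>100),264,198,45)
# plate corners, mat edge contrast is low, read from picture
for u,v in((200+215/4,160+230/4),(200+303/4,160+70/4),(200+167/4,160+137/4),(200+340/4,160+163/4)): print(np.round(onz(t,u,v,.021)*1000,1))
E
```

```text
bar top-cam @48 [631.9 167.8  43.8  12.7 -63.7]
279 284 226 241
bright top face side px 41 rect @48 [631.7 173.1  44.6  10.8 -64. ]
proj of expected bar ends in side: [array([282.6, 224.3]), array([280. , 235.6])]
[262.88333333 195.11666667] [281.48780488 230.87804878] (array([0.63383724, 0.16942437, 0.04383482]), np.float64(0.0017057761496452788))
[567.1 200.2  21. ]
[694.2 131.6  21. ]
[641.9 238.7  21. ]
[618.3 102.6  21. ]
```

The bar is exactly where it was (632–634, 168–170), and the lid is undisturbed, so the grasp slipped off upwards. I'll retry lower with more grip and check before lifting.

apply_moves(targets=[-0.007,0.407,0,0,0,0,0.5,-0.007,0.407,0,0,0,0,0.5,0,0.407,0,0,0,0,0.5,0,0.407,-0.1,0,0,0,0.5,0,0,-0.25,0,0,0,0.5,0,0,-0.25,0,0,0,0.5,0,0,-0.1,0,0,0,0.5,0,0,0,0,0,0,0.5], newtons=40)

```text
time_s: 24.2
position: [0.6332, 0.1739, 0.043]
eef_rot: [0.526, 0.85, -0.0, -0.001]
contact_force: [0.2, -0.0, -0.2]
finger_gap: 0.501
gripper_force: 0.0
```

```bash
python3 p.py 634 169.4 39.5 116.5
```

```text
t 24.2 pos [633.2 173.9  43. ] psi 116.51 tilt [-0.0004 -0.0007] gap 0.501 grip 0.0 F [ 0.2 -0.  -0.2] q [ 0.09  0.57  1.5   0.    1.07 -0.38]
d [ 0.8 -4.5 -3.5] units [ 0.007 -0.038 -0.029] turn -0.0 -0.0
```

apply_moves(targets=[0.007,-0.038,-0.03,0,0,0,0.5,0,0,0,0,0,0,0.5,0,0,0,0,0,0,0,0,0,0,0,0,0,0,0,0,0,0,0,0,0,0,0,0,0,0,0,0,0,0,0,0,0,0,0,0,0,0,0,0,0,0])

```text
time_s: 25.2
position: [0.635, 0.1686, 0.0401]
eef_rot: [0.527, 0.85, 0.0, 0.0]
contact_force: [0.1, 0.9, 0.6]
finger_gap: 0.138
gripper_force: 40.0
```

```bash
python3 p.py 634 169.4 39.5 116.5
```

```text
t 25.2 pos [635.  168.6  40.1] psi 116.46 tilt [0.0001 0.0002] gap 0.138 grip 40.0 F [0.1 0.9 0.6] q [ 0.08  0.57  1.5   0.    1.06 -0.38]
d [-1.   0.8 -0.6] units [-0.009  0.007 -0.005] turn 0.0 0.0001
```

apply_moves(targets=[0,0,0.02,0,0,0,0,0,0,0.03,0,0,0,0,0,0,0.05,0,0,0,0,0,0,0,0,0,0,0])

```text
time_s: 25.7
position: [0.6353, 0.1686, 0.0528]
eef_rot: [0.527, 0.85, 0.0, 0.001]
contact_force: [0.2, -0.1, -3.1]
finger_gap: 0.135
gripper_force: 40.0
```

```bash
python3 p.py 450.2 -301.8 120 172.3
```

```text
t 25.7 pos [635.3 168.6  52.8] psi 116.46 tilt [0.0004 0.0005] gap 0.135 grip 40.0 F [ 0.2 -0.1 -3.1] q [ 0.08  0.55  1.5  -0.    1.08 -0.38]
d [-185.1 -470.4   67.2] units [-1.543 -3.92   0.56 ] turn 55.8 0.1551
```

It's held this time (load 3.1 N). I'll lift and carry it to the oblong jar.

apply_moves(targets=[0,0,0.1,0,0,0,0,0,0,0.2,0,0,0,0,0,0,0.2,0,0,0,0,0,0,0.12,0,0,0,0,-0.11,-0.28,0,0,0,0.0111,0,-0.11,-0.28,0,0,0,0.0111,0,-0.11,-0.28,0,0,0,0.0111,0,-0.11,-0.28,0,0,0,0.0111,0])

```text
time_s: 26.7
position: [0.5814, 0.0332, 0.1266]
eef_rot: [0.402, 0.916, -0.0, -0.0]
contact_force: [1.1, -0.4, -1.8]
finger_gap: 0.134
gripper_force: 40.0
```

apply_moves(targets=[-0.11,-0.28,0,0,0,0.0111,0,-0.11,-0.28,0,0,0,0.0111,0,-0.11,-0.28,0,0,0,0.0111,0,-0.11,-0.28,0,0,0,0.0111,0,-0.11,-0.28,0,0,0,0.0111,0,-0.11,-0.28,0,0,0,0.0111,0,-0.11,-0.28,0,0,0,0.0111,0,-0.11,-0.28,0,0,0,0.0111,0])

```text
time_s: 27.7
position: [0.4758, -0.2357, 0.1267]
eef_rot: [0.135, 0.991, -0.0, 0.0]
contact_force: [0.9, -0.0, -2.4]
finger_gap: 0.138
gripper_force: 40.0
```

apply_moves(targets=[-0.11,-0.28,0,0,0,0.0111,0,-0.11,-0.28,0,0,0,0.0111,0,0,0,0,0,0,0,0,0,0,0,0,0,0,0])

```text
time_s: 28.2
position: [0.4499, -0.3013, 0.1264]
eef_rot: [0.067, 0.998, 0.0, -0.0]
contact_force: [-0.2, 1.0, -1.8]
finger_gap: 0.137
gripper_force: 40.0
```

```bash
python3 p.py 450.2 -301.8 69.5 172.3;python3 - <<'E'
from m import *
s=cap('side');t=cap('top')
cv2.imwrite('pics/bothB.png',np.vstack([cv2.resize(x['im'][a:b,220:460],None,fx=2,fy=2)[:,:,::-1] for x,a,b in((s,120,260),(t,150,290))]))
E
```

```text
t 28.2 pos [ 449.9 -301.3  126.4] psi 172.33 tilt [ 0.0004 -0.0001] gap 0.137 grip 40.0 F [-0.2  1.  -1.8] q [-0.81  0.23  1.78  0.    1.13 -2.25]
d [  0.3  -0.5 -56.9] units [ 0.002 -0.004 -0.474] turn -0.0 -0.0001
```

View pics/bothB.png

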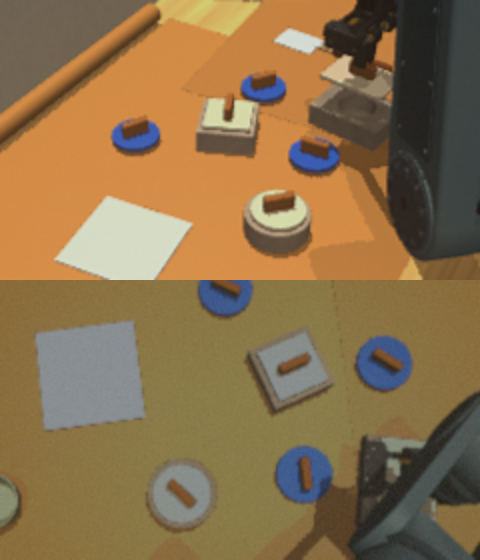

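The oblong lid hangs level and parallel above its jar. Lowering.

apply_moves(targets=[0.002,-0.004,-0.2,0,0,0,0,0,0,-0.15,0,0,0,0,0,0,-0.05,0,0,0,0,0,0,-0.02,0,0,0,0,0,0,-0.012,0,0,0,0,0,0,-0.008,0,0,0,0,0,0,0,0,0,0,0,0,0,0,0,0,0,0])

```text
time_s: 29.3
position: [0.4503, -0.3025, 0.0739]
eef_rot: [0.066, 0.998, -0.0, 0.0]
contact_force: [-1.0, -0.0, -1.6]
finger_gap: 0.134
gripper_force: 40.0
```

```bash
python3 p.py 450.2 -301.8 70 172.3
```

```text
t 29.3 pos [ 450.3 -302.5   73.9] psi 172.39 tilt [-0.0001  0.0002] gap 0.134 grip 40.0 F [-1.  -0.  -1.6] q [-0.81  0.31  1.81 -0.    1.03 -2.25]
d [-0.1  0.7 -3.9] units [-0.001  0.006 -0.032] turn -0.1 -0.0003
```

apply_moves(targets=[0,0.005,-0.01,0,0,0,0,0,0,-0.01,0,0,0,0,0,0,-0.008,0,0,0,0,0,0,0,0,0,0,0])

```text
time_s: 29.8
position: [0.4502, -0.3017, 0.0702]
eef_rot: [0.066, 0.998, 0.0, -0.0]
contact_force: [-0.6, 0.9, -2.0]
finger_gap: 0.137
gripper_force: 40.0
```

apply_moves(targets=[0,0,-0.008,0,0,0,0,0,0,0,0,0,0,0])

```text
time_s: 30.05
position: [0.4503, -0.3018, 0.07]
eef_rot: [0.066, 0.998, -0.0, -0.0]
contact_force: [-1.8, 2.1, 4.9]
finger_gap: 0.139
gripper_force: 40.0
```

```bash
python3 p.py 450.2 -301.8 70 172.3
```

```text
t 30.05 pos [ 450.3 -301.8   70. ] psi 172.41 tilt [-0.0001 -0.    ] gap 0.139 grip 40.0 F [-1.8  2.1  4.9] q [-0.81  0.31  1.81 -0.    1.02 -2.25]
d [-0.1 -0.  -0. ] units [-0.001 -0.    -0.   ] turn -0.1 -0.0003
```

apply_moves(targets=[0,0,0,0,0,0,0.4,0,0,0,0,0,0,0.4,0,0,0,0,0,0,0.4,0,0,0.1,0,0,0,0.4,0,0,0.3,0,0,0,0.4,0,0,0.4,0,0,0,0.4,0,0,0.3,0,0,0,0.4])

```text
time_s: 30.92
position: [0.4507, -0.3022, 0.2043]
eef_rot: [0.066, 0.998, -0.001, 0.001]
contact_force: [-0.4, -0.3, -0.2]
finger_gap: 0.399
gripper_force: 0.0
```

apply_moves(targets=[-0.3,-0.26,0,0,0,0,0.4,-0.3,-0.26,0,0,0,0,0.4,-0.3,-0.26,0,0,0,0,0.4,-0.3,-0.26,0,0,0,0,0.4,-0.3,-0.26,0,0,0,0,0.4,-0.3,-0.26,0,0,0,0,0.4,-0.3,-0.26,0,0,0,0,0.4,0,0,0,0,0,0,0.4])

```text
time_s: 31.92
position: [0.1958, -0.5222, 0.2022]
eef_rot: [0.068, 0.998, -0.001, -0.0]
contact_force: [1.1, 0.4, 0.1]
finger_gap: 0.396
gripper_force: 0.0
```

```bash
python3 p.py;python3 - <<'E'
from m import *
t=cap('top');s=cap('side');H=hsv(t);Hs=hsv(s)
cv2.imwrite('pics/bothC.png',np.vstack([cv2.resize(x['im'][a:b,220:460],None,fx=2,fy=2)[:,:,::-1] for x,a,b in((s,120,260),(t,150,290))]))
for n,p,rad in(("round",(311,256),28),("square",(367,193),32),("oblong",(419,252),38)):
    m=comp((H[...,1]<45)&(H[...,2]>105),*p,rad)
    j=cv2.morphologyEx(comp((H[...,1]<100)&(H[...,2]>92),*p,rad),cv2.MORPH_OPEN,np.ones((3,3)))
    print(n,"lid",rect(world(t,hull(m),.051)),"jar",rect(world(t,hull(j),.042)))
E
```

```text
t 31.93 pos [ 195.8 -522.2  202.2] psi 172.15 tilt [-0.0008 -0.0001] gap 0.396 grip 0.0 F [1.1 0.4 0.1] q [-1.42  0.17  1.68 -0.    1.29 -2.86]
round lid [441.7  24.8  86.8  85.9  88.8] jar [443.7  23.5 102.6 101.6  88.8]
square lid [ 633.  -148.9   86.2   85.7   22.9] jar [ 633.9 -149.5  103.8  102.4   22.9]
oblong lid [ 450.2 -301.5  124.3   83.7   -6. ] jar [ 450.1 -301.9  140.5  100.4   -7.7]
```

View pics/bothC.png

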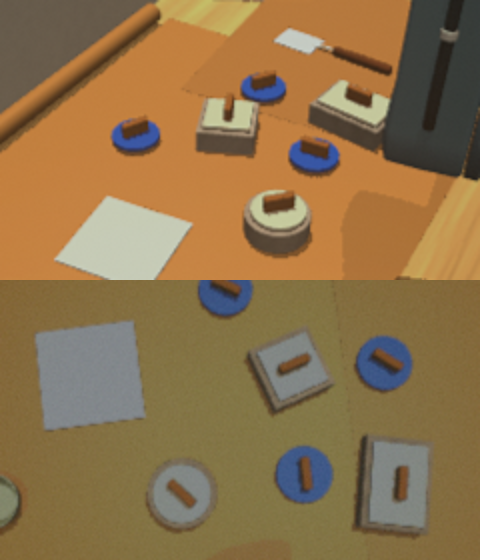

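All three lids sit flat, centred within about 2.5 mm and aligned within 2°. Nothing else has moved, so I'm handing in.

```bash
python3 -c "
from plant import r
print(r.finish_job())"
```

```text
the job is handed in; nothing more can be done
None
```

I put each lid on the jar of its own shape and handed the job in at about 32 s; the last pictures put the lids within about 2.5 mm of their jars' centres and 2° of their sides, with one empty grasp at the mat redone, but no verdict came back.

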